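# Release the large seed balls with the seesaw gate

## Task

An order for the large seed balls is being packed: on the dispenser rack that holds the two large balls, press the round pad of the seesaw lever right down so that its other end lifts the gate, keep it down until both balls have rolled into the catch tray, then let it come up so that the gate shuts again. Use the fingertips on the pad only: do not grasp or lift anything and do not touch balls or gates. Leave the other rack, with the three small balls, and the things standing around as they are.

Things in the scene. Friction and masses are not known exactly. Their poses are not given: they have to be found in the camera images.
- rack_large: Fixed wooden dispenser rack with the two large balls, 34 mm across; either rack may be the left one. Origin on the table; x points up the chute away from the robot, y left. Base 345 x 285 mm. Chute 40 mm wide at y = 75 mm, sloping 0.2 rad down to a catch tray in front; floor 50 mm high at the gate, x = 20 mm. Seesaw lever lies along y, pivot at x 20, y -35, z 125 mm. Highest point 153 mm.
- lever_large (a joint): Angle (rad) of the aluminium seesaw lever of the rack with the large balls: 0 at rest (pad end high, gate shut), 0.45 at the stop (pad down, gate up). Balls can pass from about 0.33 up. Sprung: about 3 N at the pad at first, 8 N at the bottom; returns to 0 when let go.
- pad_large (a point): Centre of the top of the round aluminium press pad (44 mm across) on the lever of the rack with the large balls, 85 mm from the pivot on the rack's -y side. At rest 152 mm above the table, its face leaning 0.2 rad; sinks 38 mm over the full stroke, straight down within 6 mm. Free space round and above it.
- gate_large (a point): Middle of the lower edge of the gate: an aluminium plate (46 mm wide, 50 mm high, 6 mm thick) fixed to the other end of the lever of the rack with the large balls, 110 mm from the pivot, hanging across the chute. Its lower edge is 54 mm above the table when shut and rises with the lever by about 50 mm.
- tray_large (a point): Middle of the floor of the catch tray (about 90 x 106 mm inside, rim 66 mm above the table, floor sloping gently to the front) at the foot of the chute of the rack with the large balls; 22 mm above the table.
- large_ball_1: Loose dried-clay seed ball, plain terracotta, 34 mm across; origin at its centre. Starts in the chute behind the shut gate, resting against it.
- large_ball_2: Loose dried-clay seed ball, plain terracotta, 34 mm across; origin at its centre. Starts in the chute behind the shut gate, second in the queue.
- rack_small: Fixed wooden dispenser rack with the three small balls, 24 mm across; either rack may be the left one. Origin on the table; x points up the chute away from the robot, y left. Base 345 x 285 mm. Chute 30 mm wide at y = 75 mm, sloping 0.2 rad down to a catch tray in front; floor 50 mm high at the gate, x = 20 mm. Seesaw lever lies along y, pivot at x 20, y -35, z 125 mm. Highest point 153 mm.
- lever_small (a joint): Angle (rad) of the aluminium seesaw lever of the rack with the small balls: 0 at rest (pad end high, gate shut), 0.45 at the stop (pad down, gate up). Balls can pass from about 0.33 up. Sprung: about 3 N at the pad at first, 8 N at the bottom; returns to 0 when let go.
- pad_small (a point): Centre of the top of the round aluminium press pad (44 mm across) on the lever of the rack with the small balls, 85 mm from the pivot on the rack's -y side. At rest 152 mm above the table, its face leaning 0.2 rad; sinks 38 mm over the full stroke, straight down within 6 mm. Free space round and above it.
- gate_small (a point): Middle of the lower edge of the gate: an aluminium plate (46 mm wide, 50 mm high, 6 mm thick) fixed to the other end of the lever of the rack with the small balls, 110 mm from the pivot, hanging across the chute. Its lower edge is 54 mm above the table when shut and rises with the lever by about 50 mm.
- tray_small (a point): Middle of the floor of the catch tray (about 90 x 106 mm inside, rim 66 mm above the table, floor sloping gently to the front) at the foot of the chute of the rack with the small balls; 22 mm above the table.
- small_ball_1: Loose dried-clay seed ball, plain terracotta, 24 mm across; origin at its centre. Starts in the chute behind the shut gate, resting against it.
- small_ball_2: Loose dried-clay seed ball, plain terracotta, 24 mm across; origin at its centre. Starts in the chute behind the shut gate, second in the queue.
- small_ball_3: Loose dried-clay seed ball, plain terracotta, 24 mm across; origin at its centre. Starts in the chute behind the shut gate, third in the queue.
- seedling: Bystander: loose black plant pot, 74 mm across and 74 mm high, with a seedling (total about 150 mm high); origin under its centre.
- parcel: Bystander: loose sealed cardboard parcel 90 x 130 x 60 mm; origin under its centre.
- jar: Bystander: loose glass jar with lid, 60 mm across, 90 mm high; origin under its centre.

How it is judged (in metres and radians):
On the way:
1. the pad of the rack with the large balls is pressed down, gate lifted (lever beyond 0.36 rad) (value of joint lever_large above 0.36 rad), for 0.1 s.
At the end, for the whole second after the job is handed in: Both large balls lie in the catch tray of their rack, inside its walls and at rest (under 0.05 m/s); both levers are back at rest (under 0.05 rad), gates shut; the three small balls are still in their chute behind the shut gate (value of joint each of lever_large, lever_small below 0.05 rad and x of large_ball_1 in the frame of tray_large between -0.055 and 0.05 m and y of large_ball_1 in the frame of tray_large between -0.056 and 0.056 m and height (world z) of large_ball_1 between 0.015 and 0.066 m and linear speed of each of large_ball_1, large_ball_2 below 0.05 m/s and x of large_ball_2 in the frame of tray_large between -0.055 and 0.05 m and y of large_ball_2 in the frame of tray_large between -0.056 and 0.056 m and height (world z) of large_ball_2 between 0.015 and 0.066 m and x of each of small_ball_1, small_ball_2, small_ball_3 in the frame of rack_small above 0.02 m and z of each of small_ball_1, small_ball_2, small_ball_3 in the frame of rack_small above 0.055 m); the robot touches nothing.
It fails at once if a ball was touched with the robot (contact force between any of the fingers, the arm and large_ball_1 above 0.3 N or contact force between any of the fingers, the arm and large_ball_2 above 0.3 N or contact force between any of the fingers, the arm and small_ball_1 above 0.3 N or contact force between any of the fingers, the arm and small_ball_2 above 0.3 N or contact force between any of the fingers, the arm and small_ball_3 above 0.3 N).
It fails at once if a ball was lifted out of its rack (height (world z) of any of large_ball_1, large_ball_2, small_ball_1, small_ball_2, small_ball_3 above 0.14 m).
It fails at once if a gate was pushed or lifted directly instead of by its lever (contact force between any of the fingers, the arm and lever_large_c2 above 0.5 N or contact force between any of the fingers, the arm and lever_small_c2 above 0.5 N).
It fails at once if the lever of the small balls' rack was pressed (value of joint lever_small above 0.12 rad).
It fails at once if a bystander (seedling, parcel, jar) was moved by more than 20 mm or tipped (distance of any of seedling, parcel, jar from where it was at the start of the episode above 0.02 m or angle between any of seedling, parcel, jar's own z axis and vertical above 0.35 rad).
It also fails if it takes over 35 s, if anything falls off the work surface, if the arm or the gripper's body presses on something with over 40 N, if the wrist force passes 120 N, or if a joint passes its speed limit or range.

## Robot

A 6-joint arm with a two-finger parallel gripper is mounted at the origin on the work surface. World frame = base frame: x ahead of the robot, y to its left, z up, the work surface at z = 0. Lengths are in mm, angles in degrees, forces in N, time in s.
With the tool pointing down it reaches from about 300 to 850 mm from the base axis. Payload 5.4 kg.
Tool frame: the origin (TCP) lies midway between the tips of the shut fingers; the grasp point (between the pads) lies 19 mm behind it (r.tcp_to_grasp is the y of the grasp point in the tool frame, in mm); y points along the fingers, z is the direction in which the jaws open and shut, and the axes are right-handed (so a half turn about y gives the same grasp; the last joint's range is limited). The gripper opens to 85 mm and grips with 20 to 120 N. Pads are 22 mm wide; open, the fingers measure 114 mm over their backs; the gripper's body (76 mm by 85 mm) begins 54 mm behind the grasp point. The pads swing forward as they close: fully open they stand 13 mm farther back than shut.
Start: joints at [61.473, 9.076, 91.501, -0, 79.423, -12.038], TCP at [163.22, 551.331, 231.299] pointing down, gripper open.
Joint ranges: [-166.64, 166.64], [-54.1, 131.32], [10.49, 154.53], [-73.88, 253.88], [9.74, 151.15], [-171.62, 171.62]. Speed limits (degrees/s): [147.25, 147.25, 180, 180, 180, 180].

## Interface

Orientations are given as [roll, pitch, yaw] about the fixed x, y, z axes, in that order (R = Rz(yaw) Ry(pitch) Rx(roll)).
In Python, from bench import r, imaging gives the robot as it stands.
- The arm moves only by the tool send_rows, never from a script. Its argument "series" is a list of rows, each an object of numbers: "tx", "ty", "tz": the shift along the world's x, y, z in mm; "roll": the turn about the world's z in degrees. In form: [{"tx": .., "ty": .., "tz": .., "roll": ..}, ...]. A call has exactly 10 rows; each row is the pose to reach, as a shift and turn from the pose commanded when the call began; what a row does not reach only later rows make up. A row lasts 1/10 s, in which the tool goes at most 50 mm and 8.59 degrees, less where a joint would pass 70% of its speed; a pose out of reach is approached as far as the arm can. A call with a gripper value outside its range is refused whole. "jaw" is the opening, from 0 (shut) to 1 (fully open), set as the call begins (left out, the last holds). The fingers move at their own pace and stop on an object; "grip_force" is the grip in N (left out, the last holds). Time passes only in rows, so rows that repeat a pose let the fingers close, or fill a call up. It gives the time, the measured TCP pose, the force and the opening at its end, in the units of the state.
- r.get_obs(): the state, without advancing time (a new reading comes with each control period).
- imaging.camera(name): name is "scene" or "top" or "wrist"; returns a dict with "image" (384x512x3 uint8, red, green, blue), "camera_matrix" (3x3 intrinsics, pixels), "k1" (the pictures are not rectified: a ray, as slopes to the right and down, at radius r is drawn at 1 + k1 r^2 times it, then the intrinsics apply), "position" and "attitude" of the camera in the world; the wrist camera has in their place "T_tool_cam" (4x4, takes a point from camera to tool coordinates, whose origin is the TCP and whose axes are the tool frame's). Camera axes: x right, y down, z forward; pixel columns grow to the right and rows downward; lengths in mm; the calibration is good to about 2 mm. A picture is of the moment at which its call begins: read the wrist's pose just before it. There is no depth.
- r.finish_job(): hands the job in, once; it reports no verdict.
Trained networks look in a picture, given as the dict that the camera call returned (one of the last four; its "shot" number tells which), for a name from the list of things; names that differ only in an ending like _2 or _b are one class to them, and where a whole thing is asked for, a point or a joint stands for the part that bears it (a point fixed in the world has none). Each returns a list of dicts, best first, with "conf" (0 to 1); they miss things now and then, are a little off and sometimes report something else, mostly with a low value. They report only what shows in the picture. A call takes as long as a camera call.
- imaging.silhouettes(name, picture): "pixels" (384x512 bool, what is visible of it) and "uv" ([column, row] in pixels, amid what is visible of it).
The state is a dict: "clock": time; "joints": joint angles; "joint_vel": joint speeds; "joint_efforts": joint torques, N m; "ee_pos": TCP position; "orientation": TCP orientation; "wrist_force": force on the tool from outside, world axes, zero at the start; "torque": the same for the moment, N m; "gripper_width": opening from 0.0 (shut) to 1.0 (fully open).
Only numpy, scipy, OpenCV 4.12 (cv2) and the standard library are available. Lean on these libraries where they do the work, as an engineer would, in place of code of your own. Each camera call takes 0.05 s, during which the arm holds its last target.

## Working session

There is one attempt and no reset: what is moved stays moved. The work goes in short steps, Python scripts to look and compute and a tool call to move; the robot and the scene stay as the last step left them, time stands still between calls to the robot, and variables do not carry over. Pictures are saved under pics/ and viewed, and the job is handed in when it is done.

Besides the shell and the picture viewer there is one more tool, called after "Emit:" by a JSON object that holds its "op" and its "data". send_rows: Moves the arm, as the interface text tells. Its arguments: {"type":"object","properties":{"series":{"type":"array","items":{"type":"object","properties":{"tx":{"type":"number"},"ty":{"type":"number"},"tz":{"type":"number"},"roll":{"type":"number"}}}},"jaw":{"type":"number"},"grip_force":{"type":"number"}},"required":["series"]}

```bash
mkdir -p pics; ls; python3 - <<'E'
from bench import r, imaging
import cv2,pickle
print(r.get_obs())
for n in ["scene","top"]:
    p=imaging.camera(n); cv2.imwrite(f"pics/{n}0.png",p["image"][:,:,::-1])
    print({k:v for k,v in p.items() if k!="image"})
    for t in ["pad_large","pad_small","large_ball_1","small_ball_1","rack_large","rack_small"]:
        try: print(n,t,[(round(d["conf"],2),d["uv"],int(d["pixels"].sum())) for d in imaging.silhouettes(t,p)][:4])
        except Exception as e: print(t,e)
print(r.get_obs()["clock"])
E
```

```text
pics
{'clock': 0.0, 'joints': array([ 6.14716373e+01,  9.11400486e+00,  9.15728558e+01, -3.06724004e-04,
        7.94227401e+01, -1.20409933e+01]), 'joint_vel': array([ 0.06700633,  0.02640266,  0.00306499, -0.03652682,  0.00375865,
        0.09990071]), 'joint_efforts': array([-2.47002354e-03, -3.96001697e+01, -3.31422615e+01, -4.73246891e-04,
        8.54302343e-03,  2.13729527e-05]), 'ee_pos': array([162.94439565, 550.79912168, 230.2976513 ]), 'orientation': array([-9.01072523e+01,  2.25691987e-02, -1.64873339e+01]), 'wrist_force': array([-0.84688129,  0.65953705, -0.43125627]), 'torque': array([0.01398634, 0.05016639, 0.02578744]), 'gripper_width': 1.0019216821939905}
{'camera_matrix': array([[405.92598619,   0.        , 254.98166292],
       [  0.        , 405.92598619, 190.71387356],
       [  0.        ,   0.        ,   1.        ]]), 'k1': -0.06927025566502601, 'position': array([1327.41344868, -856.37070639, 1010.42536915]), 'attitude': array([-127.1146645 ,    0.23224236,   40.28843863]), 'shot': 1}
scene pad_large [(0.66, [280.9, 174.3], 215)]
scene pad_small [(0.9, [200.3, 228.7], 325), (0.53, [199.5, 250.6], 6964)]
scene large_ball_1 [(0.48, [298.1, 177.9], 55)]
scene small_ball_1 []
scene rack_large []
scene rack_small [(0.67, [200.1, 253.4], 6990)]
{'camera_matrix': array([[350.1713664 ,   0.        , 250.97284615],
       [  0.        , 350.1713664 , 187.86533985],
       [  0.        ,   0.        ,   1.        ]]), 'k1': 0.0018868142157038206, 'position': array([ 482.7493611 ,   14.937321  , 1356.44834167]), 'attitude': array([-175.99896222,    0.51685171,  -91.13811568]), 'shot': 2}
top pad_large [(0.72, [225.1, 190.6], 318)]
top pad_small [(0.53, [340.4, 190.0], 295)]
top large_ball_1 [(0.59, [186.7, 185.1], 65)]
top small_ball_1 []
top rack_large [(0.68, [205.6, 195.2], 6641)]
top rack_small [(0.55, [320.2, 197.4], 6906), (0.46, [211.8, 195.6], 6644)]
0.7
```

View pics/scene0.png

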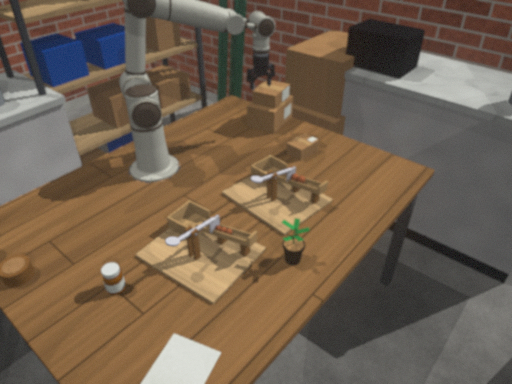

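```bash
python3 -c "
import cv2
a=cv2.imread('pics/top0.png');c=a[120:280,130:400];cv2.imwrite('pics/top0z.png',cv2.resize(c,None,fx=2.9,fy=2.9,interpolation=2))"
```

```text
(no output)
```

View pics/top0z.png

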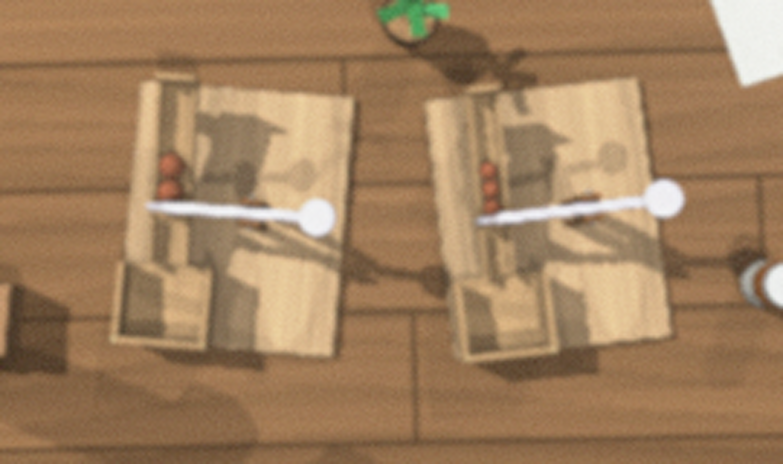

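View pics/top0.png

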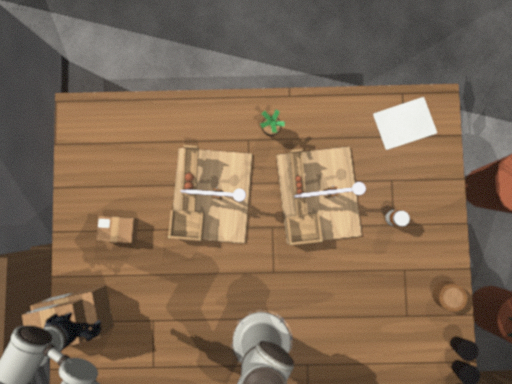

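The left rack (smaller column numbers in the top view) holds two larger balls at about (188,178) and (188,185), and its pad is at about (239,195). The right rack holds three balls, with its pad at about (359,188). So the left rack is rack_large. Next I'll triangulate its pad.

```bash
cat > h.py <<'E'
import numpy as np, cv2
from scipy.spatial.transform import Rotation as R
def ray(p,uv,pos=None,Rm=None):
    K=p["camera_matrix"]; k=p["k1"]
    d=cv2.undistortPoints(np.array([[uv]],float),K,np.array([k,0,0,0,0]))[0,0]
    if Rm is None: Rm=R.from_euler('xyz',p["attitude"],degrees=True).as_matrix(); pos=p["position"]
    return np.array(pos),Rm@np.array([d[0],d[1],1])
def atz(p,uv,z):
    o,d=ray(p,uv); return o+d*(z-o[2])/d[2]
def white(p,box,th=190):
    a=p["image"]; x0,x1,y0,y1=box; c=a[y0:y1,x0:x1].min(2); return c
E
python3 - <<'E'
from bench import r, imaging
from h import *
P={n:imaging.camera(n) for n in ["scene","top"]}
a=P["top"]["image"][184:206,205:255].min(2).astype(int)
for row in a: print(' '.join(f"{v:3d}" for v in row[18:48]))
c=P["scene"]["image"];cv2.imwrite("pics/sc1.png",cv2.resize(c[140:280,130:340,::-1],None,fx=3.8,fy=3.8,interpolation=2))
for uv in [(239.3,194.8),(188,178),(188,185)]: print(uv,atz(P["top"],uv,152 if uv[0]>200 else 75).round(1))
d=atz(P["top"],(359,188.5),152);print("small pad",d)
print("plant",atz(P["top"],(271,122),130),"jar",atz(P["top"],(400,218),90),"parcel",atz(P["top"],(116,230),60))
E
```

```text
151 140 151 146 144 144 146 140 135 129 128 127 118 129 141 144 144 147 141 144 139 139 134 134 141 130 104  71  59  69
145 147 146 149 147 148 149 147 144 137 128 125 130 134 143 146 150 146 142 140 138 138 133 133 137 125 102  68  57  71
151 146 147 148 145 149 150 152 148 146 139 138 140 142 144 153 149 146 143 145 139 135 128 135 135 126  88  72  66  80
149 149 148 143 144 145 151 155 153 150 146 144 147 149 153 154 156 148 143 140 138 135 134 138 134 121  90  67  63  72
148 146 150 147 143 150 152 155 151 149 145 150 154 166 178 191 192 183 167 154 140 135 136 135 139 121  84  69  63  80
140 147 148 149 149 147 150 153 155 150 151 159 181 208 222 227 229 229 219 198 173 141 130 136 138 117  78  64  70  80
129 142 145 145 147 148 151 152 154 149 156 183 218 234 240 239 241 239 238 231 205 172 136 139 139 121  74  60  63  79
153 163 173 166 163 164 166 159 155 151 176 208 234 239 240 241 242 242 240 240 229 193 153 135 139 119  83  67  65  85
214 222 221 215 209 202 200 194 182 186 208 229 239 240 239 239 237 239 239 240 234 218 170 144 137 118  82  60  71  82
236 239 238 238 234 
[... 1133 characters left out ...]
01 101  88 101 111 122 114  83  56  67  78  84
137 126 120 110 105 105 105 107 107 110 113 123 133 138 134 121 119 107  97  91  93  91 101 109  95  77  60  61  74  84
126 128 123 116 108 107 106 103 102 102 102 113 115 123 135 137 127 123 115 110 102  93  96  96  88  66  56  67  76  79
111 116 116 113 102 105 105 104 109 101 103 103 107 110 118 120 126 134 130 126 110 105  99  94  81  68  63  65  66  78
(239.3, 194.8) [544.1  64.8 152. ]
(188, 178) [613.7 255.8  75. ]
(188, 185) [587.9 256.   75. ]
small pad [ 557.40020825 -347.10976141  152.        ]
plant [802.01043416 -51.56891143 130.        ] jar [ 452.18830995 -508.00632943   90.        ] parcel [427.94257986 526.18665609  60.        ]
```

View pics/sc1.png

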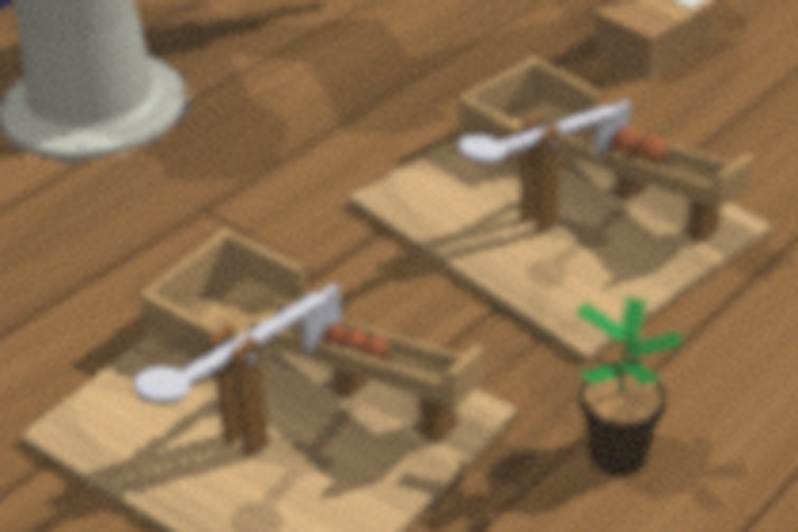

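```bash
python3 - <<'E'
from bench import r, imaging
from h import *
S=imaging.camera("scene");T=imaging.camera("top")
o1,d1=ray(S,(256.8,179.0));o2,d2=ray(T,(239.0,194.5))
st=np.linalg.lstsq(np.c_[d1,-d2],o2-o1,rcond=None)[0]
print(o1+d1*st[0],o2+d2*st[1]); print(atz(S,(256.8,179),150))
print("gate end",atz(T,(130+150/2.9,120+206/2.9),110))
print(r.get_obs()["ee_pos"])
E
```

```text
[547.75596315  68.2285093  148.94335756] [545.30695971  65.95576818 148.72049651]
[548.71224451  67.09445107 150.        ]
gate end [563.86524526 272.00435286 110.        ]
[163.2547491  551.33953633 231.32706659]
```

Emit:
{"op": "send_rows", "data": {"series": [{"tx": 30, "ty": -40, "tz": 0, "roll": 0}, {"tx": 60, "ty": -78, "tz": 0, "roll": 0}, {"tx": 90, "ty": -116, "tz": 0, "roll": 0}, {"tx": 120, "ty": -154, "tz": 0, "roll": 0}, {"tx": 150, "ty": -192, "tz": 0, "roll": 0}, {"tx": 180, "ty": -230, "tz": 0, "roll": 0}, {"tx": 210, "ty": -268, "tz": 0, "roll": 0}, {"tx": 240, "ty": -306, "tz": 0, "roll": 0}, {"tx": 270, "ty": -344, "tz": 0, "roll": 0}, {"tx": 300, "ty": -382, "tz": 0, "roll": 0}], "jaw": 0}}

```text
clock: 1.9
ee_pos: [464.3, 167.6, 231.6]
orientation: [-90.0, -0.0, -16.5]
wrist_force: [0.5, 0.4, -0.1]
gripper_width: 0.002
```

Emit:
{"op": "send_rows", "data": {"series": [{"tx": 20, "ty": -25, "tz": 0, "roll": 0}, {"tx": 40, "ty": -50, "tz": 0, "roll": 0}, {"tx": 60, "ty": -75, "tz": 0, "roll": 0}, {"tx": 75, "ty": -92, "tz": 0, "roll": 0}, {"tx": 83, "ty": -102, "tz": 0, "roll": 0}, {"tx": 83, "ty": -102, "tz": -15, "roll": 0}, {"tx": 83, "ty": -102, "tz": -30, "roll": 0}, {"tx": 83, "ty": -102, "tz": -40, "roll": 0}, {"tx": 83, "ty": -102, "tz": -45, "roll": 0}, {"tx": 83, "ty": -102, "tz": -45, "roll": 0}]}}

```text
clock: 2.9
ee_pos: [545.1, 68.1, 184.9]
orientation: [-90.0, 0.1, -16.4]
wrist_force: [-0.1, 0.1, 0.4]
gripper_width: 0.002
```

```bash
python3 - <<'E'
from bench import r, imaging
from h import *
o=r.get_obs();W=imaging.camera("wrist")
print(o["ee_pos"],o["orientation"],W["T_tool_cam"])
cv2.imwrite("pics/w1.png",W["image"][:,:,::-1])
S=imaging.camera("scene")
cv2.imwrite("pics/sc2.png",cv2.resize(S["image"][110:250,190:340,::-1],None,fx=4,fy=4,interpolation=2))
Tt=np.eye(4);Tt[:3,:3]=R.from_euler('xyz',o["orientation"],degrees=True).as_matrix();Tt[:3,3]=o["ee_pos"]
M=Tt@W["T_tool_cam"]
def proj(X):
    c=np.linalg.inv(M)@np.r_[X,1]; 
    return cv2.projectPoints(c[:3].reshape(1,1,3),np.zeros(3),np.zeros(3),W["camera_matrix"],np.array([W["k1"],0,0,0,0]))[0].ravel()
print("pad proj",proj([546.5,66.5,150]),"tcp",proj(o["ee_pos"]))
for d in imaging.silhouettes("pad_large",W): print(d["conf"],d["uv"],d["pixels"].sum())
E
```

```text
[545.1088628   68.05119623 184.94303625] [-90.02533089   0.13677188 -16.43275293] [[-1.67354895e-04  9.64053423e-01  2.65708431e-01 -6.73612790e+01]
 [ 2.97559753e-04 -2.65708375e-01  9.64053407e-01 -1.43582587e+02]
 [ 9.99999942e-01  2.40403192e-04 -2.42395901e-04 -2.14210304e-01]
 [ 0.00000000e+00  0.00000000e+00  0.00000000e+00  1.00000000e+00]]
pad proj [253.22322789 221.77923979] tcp [254.87278281 241.369404  ]
0.88 [337.7, 193.9] 6925
0.67 [29.4, 253.3] 1007
```

View pics/w1.png

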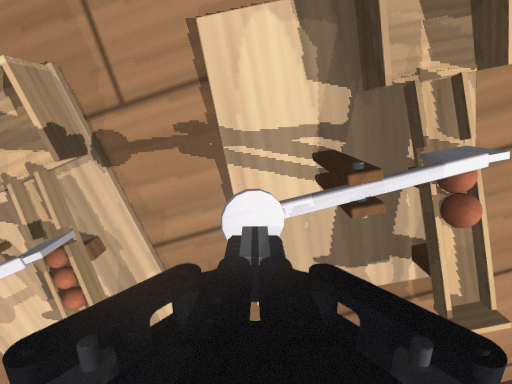

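View pics/sc2.png

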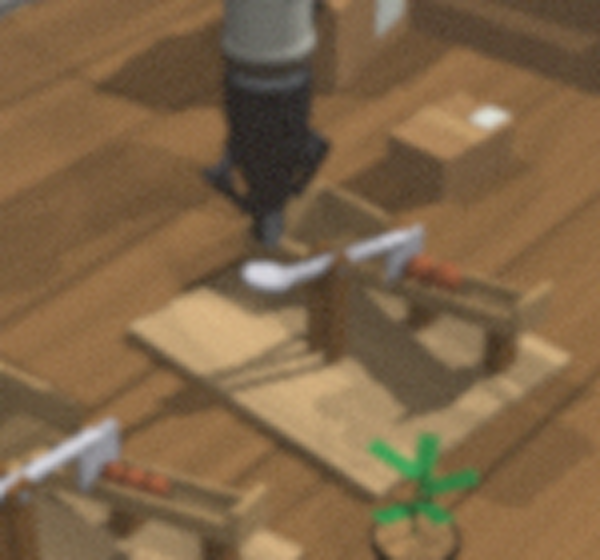

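The wrist view shows the two large balls on the lever's gate side, at about (458,180) and (462,210). The pad is at about (253,218), right under the fingertips, which matches the prediction of (253,222). Now I'll press.

Emit:
{"op": "send_rows", "data": {"series": [{"tx": 2, "ty": -1, "tz": -12, "roll": 0}, {"tx": 2, "ty": -1, "tz": -22, "roll": 0}, {"tx": 2, "ty": -1, "tz": -30, "roll": 0}, {"tx": 2, "ty": -1, "tz": -36, "roll": 0}, {"tx": 2, "ty": -1, "tz": -43, "roll": 0}, {"tx": 2, "ty": -1, "tz": -50, "roll": 0}, {"tx": 2, "ty": -1, "tz": -57, "roll": 0}, {"tx": 2, "ty": -1, "tz": -63, "roll": 0}, {"tx": 2, "ty": -1, "tz": -68, "roll": 0}, {"tx": 2, "ty": -1, "tz": -70, "roll": 0}]}}

```text
clock: 4.05
ee_pos: [549.0, 65.4, 116.9]
orientation: [-90.1, -0.1, -16.5]
wrist_force: [-2.3, -4.4, 8.2]
gripper_width: -0.001
```

Emit:
{"op": "send_rows", "data": {"series": [{"tx": 0, "ty": 0, "tz": -1, "roll": 0}, {"tx": 0, "ty": 0, "tz": -1, "roll": 0}, {"tx": 0, "ty": 0, "tz": -1, "roll": 0}, {"tx": 0, "ty": 0, "tz": -1, "roll": 0}, {"tx": 0, "ty": 0, "tz": -1, "roll": 0}, {"tx": 0, "ty": 0, "tz": -1, "roll": 0}, {"tx": 0, "ty": 0, "tz": -1, "roll": 0}, {"tx": 0, "ty": 0, "tz": -1, "roll": 0}, {"tx": 0, "ty": 0, "tz": -1, "roll": 0}, {"tx": 0, "ty": 0, "tz": -1, "roll": 0}]}}

```text
clock: 5.05
ee_pos: [549.0, 65.5, 116.4]
orientation: [-90.1, -0.1, -16.5]
wrist_force: [-2.9, -2.9, 8.1]
gripper_width: -0.002
```

```bash
python3 - <<'E'
from bench import r, imaging
from h import *
o=r.get_obs();print(o["ee_pos"],o["wrist_force"],o["clock"])
W=imaging.camera("wrist");cv2.imwrite("pics/w2.png",W["image"][:,:,::-1])
S=imaging.camera("scene")
cv2.imwrite("pics/sc3.png",cv2.resize(S["image"][110:250,190:340,::-1],None,fx=4,fy=4,interpolation=2))
E
```

```text
[548.95649495  65.49836813 116.39083418] [-2.93232058 -2.88585988  8.10336537] 5.05
```

View pics/w2.png

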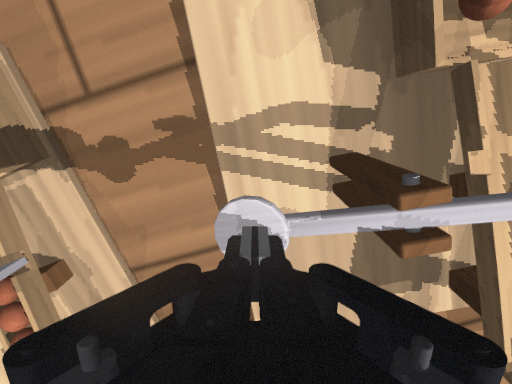

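View pics/sc3.png

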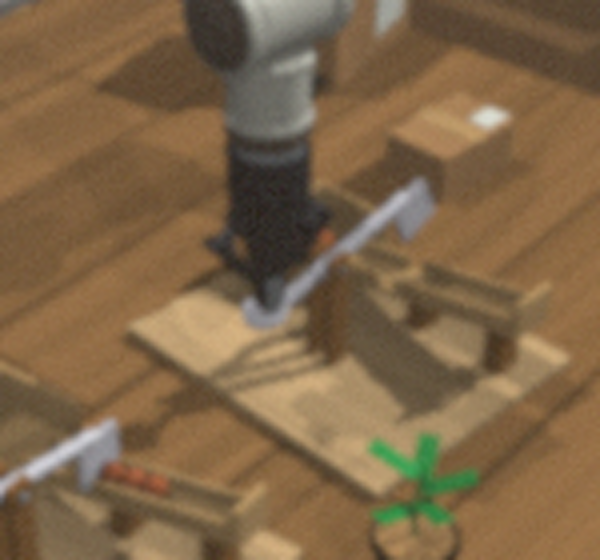

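The gate is lifted, the chute is empty, and the tray shows a ball at about (325,240). To be sure the lever is well past 0.36 rad I'll press a little further, then check the tray.

Emit:
{"op": "send_rows", "data": {"series": [{"tx": 0, "ty": 0, "tz": -1, "roll": 0}, {"tx": 0, "ty": 0, "tz": -2, "roll": 0}, {"tx": 0, "ty": 0, "tz": -3, "roll": 0}, {"tx": 0, "ty": 0, "tz": -3, "roll": 0}, {"tx": 0, "ty": 0, "tz": -3, "roll": 0}, {"tx": 0, "ty": 0, "tz": -3, "roll": 0}, {"tx": 0, "ty": 0, "tz": -3, "roll": 0}, {"tx": 0, "ty": 0, "tz": -3, "roll": 0}, {"tx": 0, "ty": 0, "tz": -3, "roll": 0}, {"tx": 0, "ty": 0, "tz": -3, "roll": 0}]}}

```text
clock: 6.15
ee_pos: [549.1, 65.6, 115.0]
orientation: [-90.1, -0.1, -16.5]
wrist_force: [-8.0, -3.0, 16.5]
gripper_width: -0.002
```

```bash
python3 - <<'E'
from bench import r, imaging
from h import *
T=imaging.camera("top")
cv2.imwrite("pics/t3.png",cv2.resize(T["image"][130:260,150:290,::-1],None,fx=4,fy=4,interpolation=2))
E
```

```text
(no output)
```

View pics/t3.png

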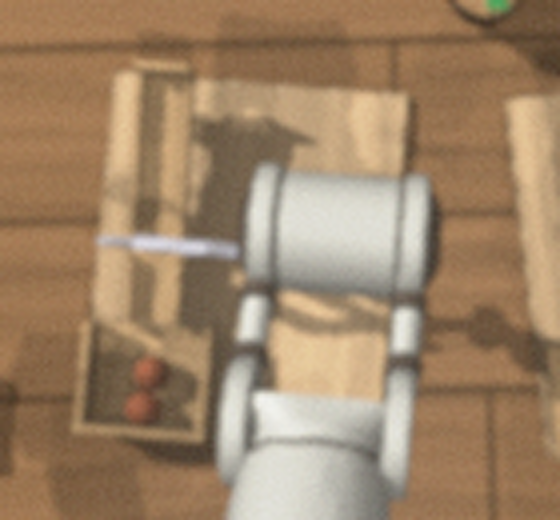

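The force jumped to 16.5 N, so the lever has reached its stop. Both balls lie in the tray at (150,372) and (141,407) in the crop. Now I'll let the lever up.

Emit:
{"op": "send_rows", "data": {"series": [{"tx": 0, "ty": 0, "tz": 5, "roll": 0}, {"tx": 0, "ty": 0, "tz": 11, "roll": 0}, {"tx": 0, "ty": 0, "tz": 17, "roll": 0}, {"tx": 0, "ty": 0, "tz": 23, "roll": 0}, {"tx": 0, "ty": 0, "tz": 29, "roll": 0}, {"tx": 0, "ty": 0, "tz": 35, "roll": 0}, {"tx": 0, "ty": 0, "tz": 42, "roll": 0}, {"tx": 0, "ty": 0, "tz": 55, "roll": 0}, {"tx": 0, "ty": 0, "tz": 75, "roll": 0}, {"tx": 0, "ty": 0, "tz": 95, "roll": 0}]}}

```text
clock: 7.2
ee_pos: [547.5, 66.1, 207.7]
orientation: [-90.1, 0.1, -16.5]
wrist_force: [-0.3, -0.5, -0.6]
gripper_width: -0.004
```

Emit:
{"op": "send_rows", "data": {"series": [{"tx": 0, "ty": 0, "tz": 20, "roll": 0}, {"tx": 0, "ty": 0, "tz": 40, "roll": 0}, {"tx": 0, "ty": 0, "tz": 50, "roll": 0}, {"tx": 0, "ty": 0, "tz": 50, "roll": 0}, {"tx": 0, "ty": 0, "tz": 50, "roll": 0}, {"tx": 0, "ty": 0, "tz": 50, "roll": 0}, {"tx": 0, "ty": 0, "tz": 50, "roll": 0}, {"tx": 0, "ty": 0, "tz": 50, "roll": 0}, {"tx": 0, "ty": 0, "tz": 50, "roll": 0}, {"tx": 0, "ty": 0, "tz": 50, "roll": 0}]}}

```text
clock: 8.2
ee_pos: [548.2, 66.3, 257.1]
orientation: [-90.0, 0.0, -16.5]
wrist_force: [-0.8, 0.0, 0.6]
gripper_width: 0.004
```

```bash
python3 - <<'E'
from bench import r, imaging
from h import *
T=imaging.camera("top");S=imaging.camera("scene")
a=cv2.resize(T["image"][130:260,150:290,::-1],(390,362));b=cv2.resize(S["image"][110:250,190:340,::-1],(388,362))
cv2.imwrite("pics/f4.png",np.hstack([a,b]))
o=r.get_obs();print(o["ee_pos"],o["wrist_force"],o["clock"])
E
```

```text
[548.23231168  66.37040407 257.29934119] [-0.34736758 -0.88859194  0.17791982] 8.3
```

View pics/f4.png

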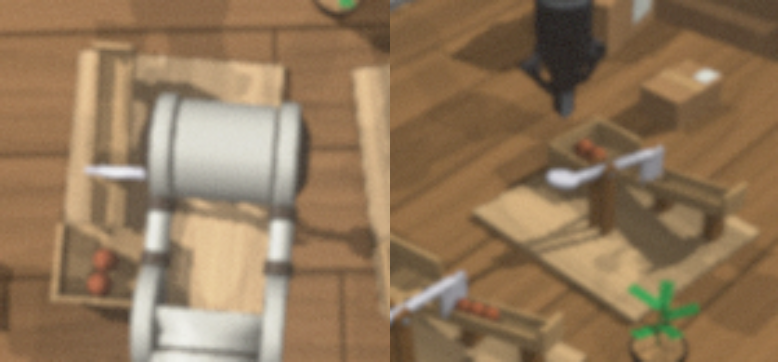

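The lever is back at rest and the gate is shut. Both balls are in the tray, the small balls have not moved, and the gripper is clear. I'll do one last check that the balls are still, then hand in.

```bash
python3 - <<'E'
from bench import r, imaging
from h import *
T=[imaging.camera("top")["image"].astype(int) for _ in range(8)]
c=lambda a:a[205:245,165:205]
def cen(a):
    a=c(a);m=(a[...,0]-a[...,1]>55)&(a[...,0]>90);y,x=np.nonzero(m);return m.sum(),x.mean().round(2),y.mean().round(2)
print(cen(T[0]),cen(T[-1])); print(r.finish_job())
E
```

```text
(np.int64(43), np.float64(19.72), np.float64(22.21)) (np.int64(44), np.float64(19.77), np.float64(21.98))
the job is handed in; nothing more can be done
None
```

I pressed the pad of the left rack, the one with the two large balls, using the closed fingertips. I took it down to the lever's stop, where the force rose from 8 N to 16.5 N with the fingertips at 115 mm. I held it there until both balls had rolled into the tray, then raised the fingers slowly so the gate shut, and moved clear. The job was handed in at about 9 s.

- **Large balls:** both lie in the catch tray. Top pictures 0.35 s apart showed them still, to within about 0.2 px.
- **Levers and small balls:** the large-ball lever is back at rest with its gate shut. The three small balls sit behind their shut gate.
- **Surroundings:** the parcel and the seedling look unmoved in the views I had. The jar was outside those final pictures, but the arm never went near it. The wrist force at the end was about zero.

I judged the lever angle from pad height, force and pictures, since there was no direct reading. One disagreement early on: the network put the large pad about 14 px off in the top view. I used the position read from the picture instead, and the scene and wrist cameras agreed with it to about 3 mm.

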